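# Crank a plug-in module home in the docking rig

### The arm

A 6-joint arm with a two-finger parallel gripper is mounted at the origin on the work surface. World frame = base frame: x ahead of the robot, y to its left, z up, the work surface at z = 0. Lengths are in m, angles in rad, forces in N, time in s.
With the tool pointing down it reaches from about 0.425 to 1.125 m from the base axis. Payload 14.9 kg.
Tool frame: the origin (TCP) lies midway between the tips of the shut fingers; the grasp point (between the pads) lies behind it (robot.grip_depth is the z of the grasp point in the tool frame, in m); z points along the fingers, y is the direction in which the jaws open and shut (so a half turn about z gives the same grasp; the last joint's range is limited). The gripper opens to 91 mm and grips with 3 to 60 N. Pads are 32 mm wide; open, the fingers measure 118 mm over their backs; the gripper's body (76 mm by 178 mm) begins 60 mm behind the grasp point.
Start: joints at [1.306, 0.379, 1.734, -0, 1.028, -0.033], TCP at [0.161, 0.681, 0.185] pointing down, gripper open.
Joint ranges: [-2.77, 2.77], [-0.74, 2.19], [0, 2.66], [-1.06, 4.2], [0.31, 2.87], [-3.08, 3.08]. Speed limits (rad/s): [1.89, 1.89, 2.39, 3.14, 3.14, 3.14].

### API

Orientations are given as a rotation vector (axis times angle).
In Python, from plant import robot, grab_frame gives the robot as it stands.
- The arm moves only by the tool arm_command, never from a script. Its argument "motion" is a list of rows, each an object of numbers: "ax", "ay", "az": the turn, a rotation vector about the tool's x, y, z in rad; "x", "y", "z": the shift along the tool's x, y, z in mm; "hand": the closure, from 0 (fully open) to 1 (shut). A call has 1 to 12 rows; each row is the pose to reach, as a shift and turn from the pose measured when the call began, along the tool's axes at that moment; what a row does not reach only later rows make up. A row lasts 1/12 s, in which the tool goes at most 41.7 mm and 7.16 degrees, less where a joint would pass 70% of its speed; a pose out of reach is approached as far as the arm can. A call with a gripper value outside its range is refused whole. The fingers move at their own pace and stop on an object; "grip_force" is the grip in N (left out, the last holds). Time passes only in rows, so rows that repeat a pose let the fingers close. It gives the time, the measured TCP pose, the force and the opening at its end, in the units of the state.
- robot.get_state(): the state, without advancing time (a new reading comes with each control period).
- grab_frame(name): name is "scene" or "top" or "wrist"; returns a dict with "img" (420x560x3 uint8, red, green, blue), "intrinsics" (3x3 intrinsics, pixels), "rvec" (rotation vector, rad) and "tvec" (3), from world to camera coordinates, as OpenCV has them. Camera axes: x right, y down, z forward; pixel columns grow to the right and rows downward; lengths in m; the calibration is good to about 2 mm. A picture is of the moment at which its call begins. There is no depth.
- robot.hand_in(): hands the job in, once; it reports no verdict.
The state is a dict: "clock": time; "qpos": joint angles; "joint_vel": joint speeds; "joint_torque": joint torques, N m; "eef_pos": TCP position; "tool_rot": TCP orientation; "wrist_force": force on the tool from outside, world axes, zero at the start; "moment": the same for the moment, N m; "gripper_width": opening from 0.0 (shut) to 1.0 (fully open).
Only numpy, scipy, OpenCV 4.12 (cv2) and the standard library are available. Lean on these libraries where they do the work, as an engineer would, in place of code of your own. Each camera call takes 0.05 s, during which the arm holds its last target. There are 200 camera calls.

### The job

On the bench stands a docking rig: an open channel with a crank gearbox at one end and a covered bay at the other. Lay the loose finned module in the channel, nose towards the bay and between the ram and the bay's mouth, and let go of it; then take the crank by its loose sleeve and, holding the sleeve whenever the crank turns, wind clockwise until the ram has pressed the module firmly against the sprung contact block hidden in the bay. Stop at a firm push of about 30 N without straining it, let go of the crank so that it stays there, and leave the other things on the bench alone.

Things in the scene. Friction and masses are not known exactly. Their poses are not given: they have to be found in the camera images.
- rig: Docking rig, fixed to the bench; its place and yaw vary. Aluminium base plate 110 x 400 x 12 mm. Origin on the bench under the middle of the channel; x across the channel, y along it from gearbox (-y) to bay (+y), z up. Channel floor = plate top, z 12 mm, 55 mm wide between two rails, 14 mm high, 10 mm thick, from y -110 to +85 mm.
- bay_mouth (a point): Middle of the bay's mouth at the channel floor, (0, 85, 12) mm in the rig's frame. The covered bay runs on to y +185 mm, 60 mm wide inside, roof underside z 58 mm, top z 64 mm. A sprung contact block hides in it: its face at rest lies anywhere 13 to 43 mm inside the mouth (not measured, not visible) and yields about 3 mm for every 10 N.
- gearbox_top (a point): Centre of the gearbox's top, 85 mm above the bench, at (0, -160, 85) mm in the rig's frame, on the crank's axis. The gearbox straddles the channel from y -200 to -120 mm and is 96 mm wide.
- ram: Steel ram, a block 44 wide, 12 thick, 26 mm high at the end of a toothed rack, sliding in the channel. Origin at the middle of the foot of its pushing face (looks along rig +y). At crank value 0 the face is at y -60 mm in the rig's frame; it moves 10 mm to +y per radian of crank. Its final push on the module should be 15 to 48 N, ideally 30 N; over 75 N damages the module.
- crank (a joint): Crank angle, rad, 0 to 15.5, at the start 0 to 1. Grows clockwise seen from above, which drives the ram to the bay; at value a the sleeve lies at hub + 55 mm * (-cos a, +sin a) in the rig's frame. Takes 1 to 2 turns. Stays where left. Turning takes 10 to 11 N at the sleeve along its circle (less is felt once it stands); each 10 N of ram push adds 1.8 N (sliding the module alone: under 1 N).
- hub (a point): Point on the crank's upright axis at the height of the sleeve's middle, (0, -160, 139) mm in the rig's frame. The top of the hub and of the flat crank arm (18 mm wide, 8 mm thick) is about 32 mm lower, 107 mm above the bench.
- sleeve_mid (a point): Centre of the sleeve, at its mid-height. It goes round with the crank, 55 mm from the hub.
- sleeve: The crank's black upright grip sleeve, ridged, 26 mm in diameter, 58 mm high, spinning freely on its pin, so that a gripper coming from above can hold it without turning. Origin at the centre of its underside, 109 mm above the bench; top 167 mm above the bench.
- module: Loose plug-in module, 0.3 to 0.6 kg: aluminium case 50 mm wide (x), 100 mm long (y), 32 mm high, its length including the black connector nose (34 mm wide, 20 mm high), the last 15 mm towards +y. Origin at the centre of its underside, z up. On top towards the rear (-y) stands the grip fin. The spare case looks alike but has no fin.
- fin (a point): Grip point of the module's fin, 30 mm behind the module's origin (-y) and 55 mm above its underside. The fin is 12 mm thick (x), 32 mm long (y) and rises 34 mm from the case top, from 32 to 66 mm above the underside. The module's weight lies at its rear, about under the fin.
- spare_case: Bystander: aluminium case like the module but without a fin, 50 x 100 x 32 mm. Origin at its underside's centre.
- spool: Bystander: empty grey spool, 60 mm wide, 40 mm high, standing on its flange. Origin at its underside's centre.
- heatsink_puck: Bystander: dark metal puck, 44 mm wide, 25 mm high. Origin at its underside's centre.
There are look-alikes about, which are no part of the job. Leave any blue, orange or purple look-alike of the module alone.

How it is judged:
By the outcome, as a careful person would: the job done as asked, in the order asked, and still so for the second after the job is handed in, with the robot touching nothing.
It also fails if it takes over 72 s, if anything falls off the work surface, if the arm or the gripper's body presses on something with over 40 N, if the wrist force passes 120 N, or if a joint passes its speed limit or range.

## Working session

There is one attempt and no reset: what is moved stays moved. The work goes in short steps, Python scripts to look and compute and a tool call to move; the robot and the scene stay as the last step left them, time stands still between calls to the robot, and variables do not carry over. Pictures are saved under pics/ and viewed, about 8 in all and at most 12, crops included, and the job is handed in when it is done.

Besides the shell and the picture viewer there is one more tool, called as name(argument=value, ...) on one line, values as JSON. arm_command: Moves the arm, as the interface text tells. Its arguments: {"type":"object","properties":{"motion":{"type":"array","items":{"type":"object","properties":{"ax":{"type":"number"},"ay":{"type":"number"},"az":{"type":"number"},"x":{"type":"number"},"y":{"type":"number"},"z":{"type":"number"},"hand":{"type":"number"}}}},"grip_force":{"type":"number"}},"required":["motion"]}

```bash
ls; mkdir -p pics; cat > h.py <<'E'
import numpy as np,cv2
from plant import robot,grab_frame
def snap(n,f):
    d=grab_frame(n); cv2.imwrite('pics/'+f,d['img'][:,:,::-1]); np.savez('pics/'+f[:-4]+'.npz',**d); return d
def load(f): return np.load('pics/'+f+'.npz')
def ray(d,uv,z):
    R=cv2.Rodrigues(np.array(d['rvec'],float))[0]; t=np.array(d['tvec'],float).ravel()
    c=-R.T@t; r=R.T@np.linalg.inv(d['intrinsics'])@np.array([uv[0],uv[1],1.]); return c+r*(z-c[2])/r[2]
def proj(d,p):
    return cv2.projectPoints(np.array(p,float).reshape(-1,3),np.array(d['rvec'],float),np.array(d['tvec'],float),np.array(d['intrinsics'],float),None)[0].reshape(-1,2)
E
python3 - <<'E'
from h import *
print(robot.get_state(),robot.grip_depth)
a=snap('scene','s1.png');b=snap('top','t1.png')
for d in(a,b):
    R=cv2.Rodrigues(np.array(d['rvec'],float))[0];print(-R.T@np.array(d['tvec']).ravel(),R[2])
E
```

```text
pics
{'clock': 0.0, 'qpos': array([ 1.30570539e+00,  3.79412095e-01,  1.73477992e+00, -2.86778665e-05,
        1.02846147e+00, -3.32752337e-02]), 'joint_vel': array([-0.00084113, -0.00218454,  0.00018568, -0.00065361, -0.00154298,
        0.00169857]), 'joint_torque': array([-3.20812236e-03, -7.63675404e+01, -4.34381247e+01,  6.48280210e-02,
        4.22561460e-02, -5.50369487e-05]), 'eef_pos': array([0.16070752, 0.6808721 , 0.18388622]), 'tool_rot': array([-3.63281875e-01, -3.12038297e+00,  1.65350838e-03]), 'wrist_force': array([ 0.31067863,  0.12251847, -1.00143572]), 'moment': array([-0.02305612, -0.00037352,  0.01391281]), 'gripper_width': 1.0037605612825569} -0.0188
[ 1.05717899 -0.64588926  0.82743665] [-0.47041831  0.67006081 -0.57421696]
[0.26258328 0.22671076 1.35109577] [ 1.36066072e-01  4.15380499e-04 -9.90699678e-01]
```

View pics/t1.png

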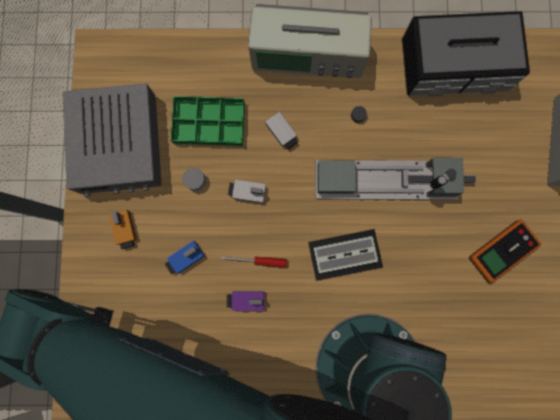

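View pics/s1.png

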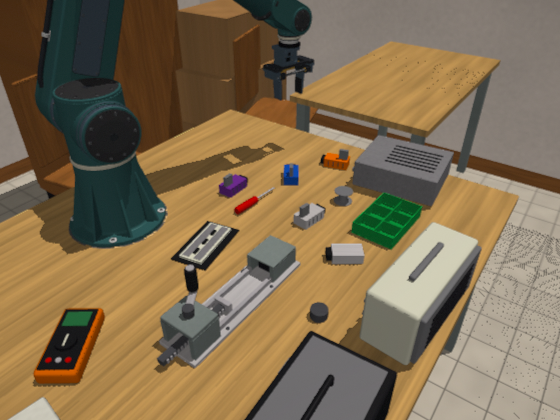

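```bash
python3 - <<'E'
import cv2,numpy as np
t=cv2.imread('pics/t1.png');s=cv2.imread('pics/s1.png')
a=cv2.resize(t[145:215,220:310],None,fx=4.4,fy=4.4,interpolation=cv2.INTER_CUBIC)
c=cv2.resize(s[190:240,280:370],None,fx=4.4,fy=4.4,interpolation=cv2.INTER_CUBIC)
b=cv2.resize(t[150:210,305:485],None,fx=4.4,fy=4.4,interpolation=cv2.INTER_CUBIC)
o=np.zeros((580,800,3),np.uint8);o[:a.shape[0],:a.shape[1]]=a;o[:c.shape[0],400:400+c.shape[1]]=c;o[312:312+b.shape[0],:b.shape[1]]=b
cv2.imwrite('pics/c1.png',o)
E
```

```text
(no output)
```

View pics/c1.png

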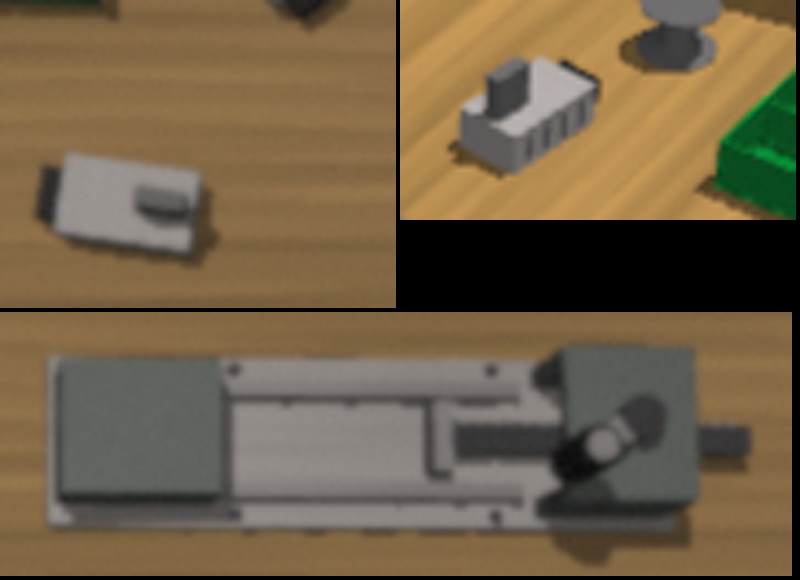

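```bash
python3 - <<'E'
from h import *
d=load('t1')
A=lambda u,v:(220+(u+.5)/4.4-.5,145+(v+.5)/4.4-.5)
B=lambda u,v:(305+(u+.5)/4.4-.5,150+(v-312+.5)/4.4-.5)
def pr(n,P): 
    P=np.array(P); print(n,P.round(4).tolist(),'mean',P.mean(0).round(4)); return P
M=pr('case',[ray(d,A(*q),.032) for q in [(67,153),(200,172),(190,251),(54,232)]])
v=M[[0,3]].mean(0)-M[[1,2]].mean(0);print('len',np.linalg.norm(v),'w',np.linalg.norm(M[0]-M[3]),'yaw of +y',np.degrees(np.arctan2(v[1],v[0])))
pr('fin',[ray(d,A(*q),.066) for q in [(136,188),(190,198)]])
bay=pr('bay',[ray(d,B(*q),.064) for q in [(60,359),(222,359),(222,497),(57,497)]])
gb=pr('gb',[ray(d,B(*q),.085) for q in [(563,348),(695,348),(697,500),(563,500)]])
pr('plateleft',[ray(d,B(*q),.012) for q in [(48,357),(48,527)]])
pr('railinner',[ray(d,B(*q),.026) for q in [(232,398),(518,400),(230,500),(522,502)]])
pr('ramtopface',[ray(d,B(*q),.038) for q in [(428,398),(428,476)]])
pr('sleeve',[ray(d,B(604,445),.167)])
v=bay.mean(0)-gb.mean(0);print(np.linalg.norm(v[:2]),np.degrees(np.arctan2(v[1],v[0])))
s=robot.get_state();print(cv2.Rodrigues(s['tool_rot'])[0].round(3))
E
```

```text
case [[0.5137, 0.3652, 0.032], [0.5014, 0.2815, 0.032], [0.4512, 0.2875, 0.032], [0.4634, 0.3727, 0.032]] mean [0.4824 0.3267 0.032 ]
len 0.08537258522518727 w 0.050836986556342986 yaw of +y 81.7662821960199
fin [[0.4854, 0.3192, 0.066], [0.4791, 0.2861, 0.066]] mean [0.4822 0.3026 0.066 ]
bay [[0.5599, 0.1359, 0.064], [0.5597, 0.0359, 0.064], [0.4734, 0.0377, 0.064], [0.4736, 0.1387, 0.064]] mean [0.5167 0.087  0.064 ]
gb [[0.5614, -0.1684, 0.085], [0.5612, -0.2486, 0.085], [0.4677, -0.2449, 0.085], [0.4678, -0.1643, 0.085]] mean [ 0.5145 -0.2065  0.085 ]
plateleft [[0.5733, 0.1399, 0.012], [0.4628, 0.1411, 0.012]] mean [0.518  0.1405 0.012 ]
railinner [[0.5432, 0.0244, 0.026], [0.5416, -0.1568, 0.026], [0.4777, 0.0272, 0.026], [0.4761, -0.1567, 0.026]] mean [ 0.5097 -0.0655  0.026 ]
ramtopface [[0.5405, -0.0968, 0.038], [0.4908, -0.0951, 0.038]] mean [ 0.5156 -0.096   0.038 ]
sleeve [[0.4859, -0.1635, 0.167]] mean [ 0.4859 -0.1635  0.167 ]
0.2936061220066923 89.57836037430293
[[-0.973  0.23  -0.   ]
 [ 0.23   0.973 -0.001]
 [ 0.    -0.001 -1.   ]]
```

Finned aluminium piece at top (248,191) fits the module (nose at left, fin at right). The finless one at (281,130) is the spare; the blue (186,257), orange (123,229) and purple (247,301) ones are look-alikes. The crop confirms the fin. All measured sizes match the spec, and the crank is at about 0.98 rad. Going above the fin now.

arm_command(motion=[{"x": -398,"y": -294,"z": 0,"az": 1.482,"hand": 0},{"x": -398,"y": -294,"z": 0,"az": 1.482,"hand": 0},{"x": -398,"y": -294,"z": 0,"az": 1.482,"hand": 0},{"x": -398,"y": -294,"z": 0,"az": 1.482,"hand": 0},{"x": -398,"y": -294,"z": 0,"az": 1.482,"hand": 0},{"x": -398,"y": -294,"z": 0,"az": 1.482,"hand": 0},{"x": -398,"y": -294,"z": 0,"az": 1.482,"hand": 0},{"x": -398,"y": -294,"z": 0,"az": 1.482,"hand": 0},{"x": -398,"y": -294,"z": 0,"az": 1.482,"hand": 0},{"x": -398,"y": -294,"z": 0,"az": 1.482,"hand": 0},{"x": -398,"y": -294,"z": 0,"az": 1.482,"hand": 0},{"x": -398,"y": -294,"z": 0,"az": 1.482,"hand": 0}])

```text
$.motion[0]: bad value
```

arm_command(motion=[{"x": 0,"y": 0,"z": 0,"hand": 0},{"x": 0,"y": 0,"z": 0,"hand": 0}])

```text
$.motion[0]: bad value
```

arm_command(motion=[{"x": -398,"y": -294,"z": 0,"ax": 0,"ay": 0,"az": 1.482,"hand": 0},{"x": -398,"y": -294,"z": 0,"ax": 0,"ay": 0,"az": 1.482,"hand": 0},{"x": -398,"y": -294,"z": 0,"ax": 0,"ay": 0,"az": 1.482,"hand": 0},{"x": -398,"y": -294,"z": 0,"ax": 0,"ay": 0,"az": 1.482,"hand": 0},{"x": -398,"y": -294,"z": 0,"ax": 0,"ay": 0,"az": 1.482,"hand": 0},{"x": -398,"y": -294,"z": 0,"ax": 0,"ay": 0,"az": 1.482,"hand": 0},{"x": -398,"y": -294,"z": 0,"ax": 0,"ay": 0,"az": 1.482,"hand": 0},{"x": -398,"y": -294,"z": 0,"ax": 0,"ay": 0,"az": 1.482,"hand": 0},{"x": -398,"y": -294,"z": 0,"ax": 0,"ay": 0,"az": 1.482,"hand": 0},{"x": -398,"y": -294,"z": 0,"ax": 0,"ay": 0,"az": 1.482,"hand": 0},{"x": -398,"y": -294,"z": 0,"ax": 0,"ay": 0,"az": 1.482,"hand": 0},{"x": -398,"y": -294,"z": 0,"ax": 0,"ay": 0,"az": 1.482,"hand": 0}])

```text
clock: 1.1
eef_pos: [0.4816, 0.3012, 0.1842]
tool_rot: [2.381, 2.049, -0.001]
wrist_force: [0.9, 0.4, -0.5]
gripper_width: 0.998
```

```bash
python3 - <<'E'
from h import *
d=snap('wrist','w1.png')
s=robot.get_state();print(s['eef_pos'],cv2.Rodrigues(s['tool_rot'])[0].round(3),s['qpos'].round(2))
print(proj(d,[[.4805,.3035,.066],[.4824,.3267,.032]]))
R=cv2.Rodrigues(d['rvec'])[0];print(-R.T@d['tvec'].ravel(),R[2])
E
```

```text
[0.48467327 0.298018   0.18428578] [[ 0.158  0.987  0.001]
 [ 0.987 -0.158 -0.002]
 [-0.002  0.001 -1.   ]] [ 0.51  0.17  2.   -0.    0.96  0.67]
[[281.40150148 194.90925123]
 [280.03582265 167.02400659]]
[0.49187416 0.36596239 0.38456866] [-0.03607733 -0.23670537 -0.97091142]
```

View pics/w1.png

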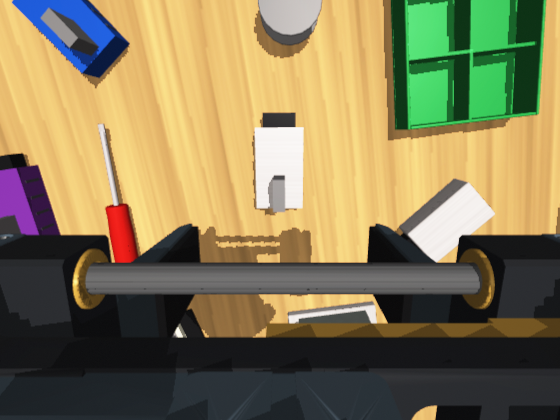

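```bash
python3 - <<'E'
from h import *
d=load('w1')
C=np.array([ray(d,q,.032) for q in [(255,127),(303,127),(302,208),(256,207)]]);print(C.round(4),C.mean(0))
v=C[:2].mean(0)-C[2:].mean(0);print(np.degrees(np.arctan2(v[1],v[0])),np.linalg.norm(v))
print(ray(d,(277.5,196),.066), C.mean(0)-22.5e-3*v/np.linalg.norm(v))
im=cv2.imread('pics/w1.png')[165:220,245:315];cv2.imwrite('pics/c2.png',cv2.resize(im,None,fx=8,fy=8,interpolation=cv2.INTER_CUBIC))
E
```

```text
[[0.4632 0.3711 0.032 ]
 [0.512  0.3637 0.032 ]
 [0.4992 0.2791 0.032 ]
 [0.45   0.2877 0.032 ]] [0.4810986  0.32541588 0.032     ]
81.20225393608585 0.08495959448364855
[0.47657736 0.30300004 0.066     ] [0.4776573 0.3031806 0.032    ]
```

View pics/c2.png

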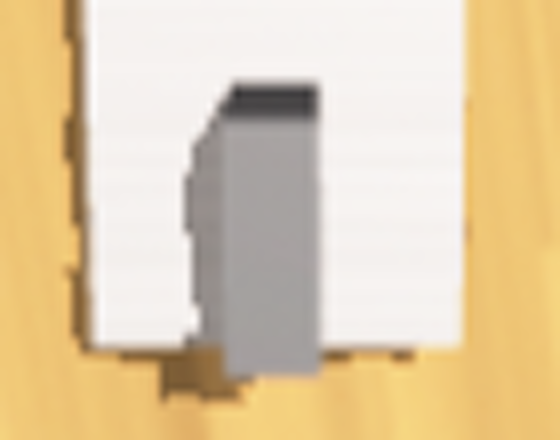

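arm_command(motion=[{"x": 4,"y": -7,"z": 30,"ax": 0,"ay": 0,"az": 0,"hand": 0.3},{"x": 4,"y": -7,"z": 60,"ax": 0,"ay": 0,"az": 0,"hand": 0.4},{"x": 4,"y": -7,"z": 80,"ax": 0,"ay": 0,"az": 0,"hand": 0.5},{"x": 4,"y": -7,"z": 90,"ax": 0,"ay": 0,"az": 0,"hand": 0.5},{"x": 4,"y": -7,"z": 90,"ax": 0,"ay": 0,"az": 0,"hand": 0.5},{"x": 4,"y": -7,"z": 90,"ax": 0,"ay": 0,"az": 0,"hand": 0.5}])

```text
clock: 1.65
eef_pos: [0.4785, 0.3031, 0.0946]
tool_rot: [2.389, 2.037, -0.001]
wrist_force: [0.8, 0.7, 0.4]
gripper_width: 0.592
```

```bash
cat >> h.py <<'E'
def to(p,head):  # shift in tool axes (mm) and az for target TCP p, tool-x heading deg
    s=robot.get_state();R=cv2.Rodrigues(s['tool_rot'])[0]
    h=np.degrees(np.arctan2(R[1,0],R[0,0]))
    print('clk',round(s['clock'],2),'at',s['eef_pos'].round(4),'h',h.round(2),'F',s['wrist_force'].round(1),'w',round(s['gripper_width'],3),'v',np.abs(s['joint_vel']).max().round(3))
    print('shift',(R.T@(np.array(p)-s['eef_pos'])*1e3).round(1),'az',-np.radians(head-h).round(4))
E
python3 -c "
from h import *
to([.478,.303,.036],81.4)"
```

```text
clk 1.65 at [0.4785 0.3031 0.0946] h 80.91 F [0.8 0.7 0.4] w 0.592 v 0.023
shift [-0.1 -0.5 58.6] az -0.0086
```

Well centred; descend and grip.

arm_command(motion=[{"x": 0,"y": -0.5,"z": 25,"ax": 0,"ay": 0,"az": 0,"hand": 0.5},{"x": 0,"y": -0.5,"z": 45,"ax": 0,"ay": 0,"az": 0,"hand": 0.5},{"x": 0,"y": -0.5,"z": 56,"ax": 0,"ay": 0,"az": 0,"hand": 0.5},{"x": 0,"y": -0.5,"z": 57,"ax": 0,"ay": 0,"az": 0,"hand": 0.6},{"x": 0,"y": -0.5,"z": 57,"ax": 0,"ay": 0,"az": 0,"hand": 0.8},{"x": 0,"y": -0.5,"z": 57,"ax": 0,"ay": 0,"az": 0,"hand": 1},{"x": 0,"y": -0.5,"z": 57,"ax": 0,"ay": 0,"az": 0,"hand": 1},{"x": 0,"y": -0.5,"z": 57,"ax": 0,"ay": 0,"az": 0,"hand": 1},{"x": 0,"y": -0.5,"z": 57,"ax": 0,"ay": 0,"az": 0,"hand": 1},{"x": 0,"y": -0.5,"z": 57,"ax": 0,"ay": 0,"az": 0,"hand": 1},{"x": 0,"y": -0.5,"z": 57,"ax": 0,"ay": 0,"az": 0,"hand": 1}], grip_force=40)

```text
clock: 2.57
eef_pos: [0.4781, 0.3031, 0.0378]
tool_rot: [2.389, 2.037, -0.001]
wrist_force: [0.4, -0.6, -0.0]
gripper_width: 0.007
```

arm_command(motion=[{"x": 0,"y": 0,"z": -10,"ax": 0,"ay": 0,"az": 0,"hand": 1},{"x": 0,"y": 0,"z": -35,"ax": 0,"ay": 0,"az": 0,"hand": 1},{"x": 0,"y": 0,"z": -65,"ax": 0,"ay": 0,"az": 0,"hand": 1},{"x": 0,"y": 0,"z": -95,"ax": 0,"ay": 0,"az": 0,"hand": 1},{"x": 0,"y": 0,"z": -110,"ax": 0,"ay": 0,"az": 0,"hand": 1},{"x": 0,"y": 0,"z": -110,"ax": 0,"ay": 0,"az": 0,"hand": 1}])

```text
clock: 3.07
eef_pos: [0.4799, 0.3044, 0.1522]
tool_rot: [2.388, 2.037, 0.008]
wrist_force: [0.8, 1.8, 0.2]
gripper_width: 0.004
```

```bash
python3 -c "
from h import *
to([.5153,-.059,.145],89.6)"
```

```text
clk 3.07 at [0.4799 0.3044 0.1522] h 80.91 F [0.8 1.8 0.2] w 0.004 v 0.056
shift [-353.3   92.3    7. ] az -0.1517
```

Gripper closed to 0: the fin was missed. Looking.

```bash
python3 - <<'E'
from h import *
d=snap('wrist','w2.png');e=snap('top','t2.png')
print(proj(d,[[.478,.303,.066],[.4799,.3044,.152]]))
a=cv2.resize(e['img'][145:235,220:310,::-1],None,fx=4,fy=4,interpolation=cv2.INTER_CUBIC)
b=d['img'][:,60:500,::-1]
o=np.zeros((420,800,3),np.uint8);o[:,:440]=b;o[:360,440:]=a
cv2.imwrite('pics/c3.png',o)
E
```

```text
[[280.36184959 206.58553006]
 [282.56354234 234.82556791]]
```

View pics/c3.png

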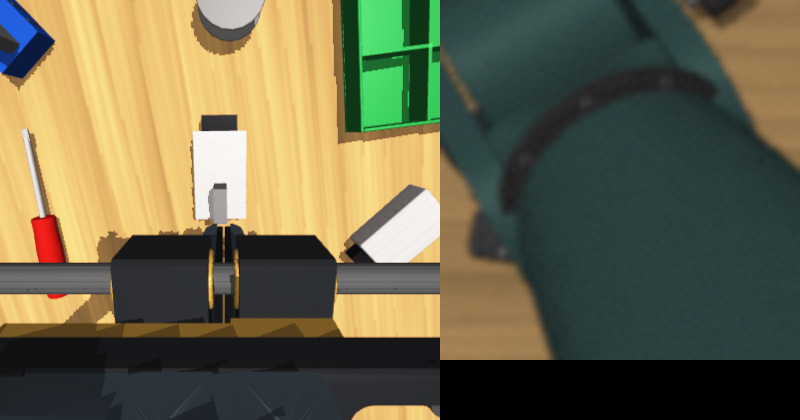

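```bash
python3 - <<'E'
from h import *
d=snap('scene','s2.png')
s=robot.get_state();print(s['eef_pos'],s['gripper_width'])
R=cv2.Rodrigues(s['tool_rot'])[0]
p=proj(d,[s['eef_pos'],s['eef_pos']-.05*R[:,2],[.478,.303,.066],[.478,.303,.032]]);print(p)
u,v=p[0].astype(int);x0,y0=u-70,v-70
im=d['img'][y0:y0+140,x0:x0+140,::-1].copy()
im=cv2.resize(im,None,fx=4,fy=4,interpolation=cv2.INTER_CUBIC)
for q,c in zip(p,[(0,0,255),(0,255,0),(255,0,0),(255,0,255)]): cv2.circle(im,tuple(((q-[x0,y0]+.5)*4).astype(int).tolist()),4,c,-1)
cv2.imwrite('pics/c4.png',im)
w=load('w1');P=np.array([.4847,.298,.1843]);Rw=np.array([[.158,.987,0],[.987,-.158,0],[0,0,-1]]);
print(proj(w,[P+Rw@[a,b,0] for a in(-.016,.016) for b in(-.0455,.0455)]))
E
```

```text
[0.47769394 0.30306989 0.14747865] 0.004937259671149926
[[305.28387806 181.92776998]
 [305.93350977 166.52009699]
 [304.38253807 205.64723969]
 [303.99387491 215.04704498]]
[[217.29237667 262.00501058]
 [358.53447329 263.0877986 ]
 [215.26955823 213.90319529]
 [361.73782875 215.06390392]]
```

View pics/c4.png

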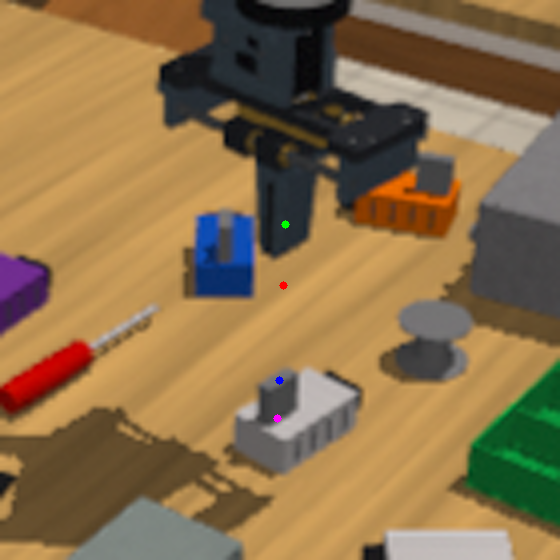

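```bash
python3 - <<'E'
from h import *
s=robot.get_state();R=cv2.Rodrigues(s['tool_rot'])[0];P=s['eef_pos']
d=load('s2');x0,y0=305-70,181-70
w=snap('wrist','w3.png')
print(w['intrinsics'][0,0])
for o in(.0,.025,.03,.035,.04):
    B=[P+R@[a,b,-o] for a,b in((-.016,-.0135),(-.016,.0135),(.016,.0135),(.016,-.0135),(0,0))]
    print(o,((proj(d,B)-[x0,y0]+.5)*4).round().tolist(),proj(w,B).round().tolist())
cv2.imwrite('pics/c5.png',cv2.resize(w['img'][195:295,210:360,::-1],None,fx=5,fy=5,interpolation=cv2.INTER_CUBIC))
E
```

```text
333.2752447460601
0.0 [[254.0, 287.0], [282.0, 301.0], [312.0, 284.0], [284.0, 271.0], [283.0, 286.0]] [[262.0, 259.0], [304.0, 259.0], [304.0, 210.0], [261.0, 210.0], [283.0, 235.0]]
0.025 [[255.0, 257.0], [284.0, 271.0], [314.0, 254.0], [285.0, 240.0], [284.0, 255.0]] [[259.0, 275.0], [306.0, 275.0], [307.0, 221.0], [258.0, 221.0], [283.0, 249.0]]
0.03 [[255.0, 250.0], [284.0, 264.0], [314.0, 248.0], [285.0, 234.0], [285.0, 249.0]] [[258.0, 279.0], [307.0, 279.0], [308.0, 224.0], [257.0, 224.0], [283.0, 252.0]]
0.035 [[255.0, 244.0], [284.0, 258.0], [315.0, 242.0], [286.0, 228.0], [285.0, 243.0]] [[258.0, 283.0], [308.0, 283.0], [309.0, 226.0], [256.0, 226.0], [283.0, 255.0]]
0.04 [[255.0, 238.0], [284.0, 252.0], [315.0, 235.0], [286.0, 222.0], [285.0, 237.0]] [[257.0, 288.0], [308.0, 288.0], [309.0, 229.0], [256.0, 229.0], [282.0, 259.0]]
```

View pics/c5.png

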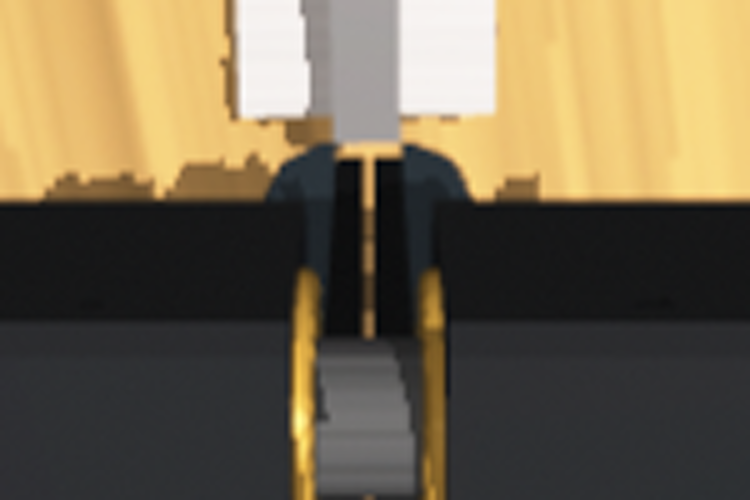

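Scene and wrist views both show the real fingertips about 33 mm above the reported TCP. So at a reported z of 38 mm the tips only reached about 71 mm, above the fin's 66 mm top. I'll correct for that and grip about 28 mm lower.

arm_command(motion=[{"x": 0,"y": 0,"z": 0,"ax": 0,"ay": 0,"az": 0,"hand": 0.4},{"x": 0,"y": 0,"z": 10,"ax": 0,"ay": 0,"az": 0,"hand": 0.4},{"x": 0,"y": 0,"z": 30,"ax": 0,"ay": 0,"az": 0,"hand": 0.4},{"x": 0,"y": 0,"z": 50,"ax": 0,"ay": 0,"az": 0,"hand": 0.4},{"x": 0,"y": 0,"z": 70,"ax": 0,"ay": 0,"az": 0,"hand": 0.4},{"x": 0,"y": 0,"z": 90,"ax": 0,"ay": 0,"az": 0,"hand": 0.4},{"x": 0,"y": 0,"z": 110,"ax": 0,"ay": 0,"az": 0,"hand": 0.4},{"x": 0,"y": 0,"z": 125,"ax": 0,"ay": 0,"az": 0,"hand": 0.4},{"x": 0,"y": 0,"z": 134,"ax": 0,"ay": 0,"az": 0,"hand": 0.4},{"x": 0,"y": 0,"z": 138,"ax": 0,"ay": 0,"az": 0,"hand": 0.4},{"x": 0,"y": 0,"z": 138,"ax": 0,"ay": 0,"az": 0,"hand": 0.6},{"x": 0,"y": 0,"z": 138,"ax": 0,"ay": 0,"az": 0,"hand": 0.8}], grip_force=40)

```text
clock: 4.27
eef_pos: [0.4775, 0.3027, 0.0091]
tool_rot: [2.389, 2.037, -0.003]
wrist_force: [0.6, 0.3, 0.2]
gripper_width: 0.485
```

arm_command(motion=[{"x": 0,"y": 0,"z": 0,"ax": 0,"ay": 0,"az": 0,"hand": 1},{"x": 0,"y": 0,"z": 0,"ax": 0,"ay": 0,"az": 0,"hand": 1},{"x": 0,"y": 0,"z": 0,"ax": 0,"ay": 0,"az": 0,"hand": 1},{"x": 0,"y": 0,"z": 0,"ax": 0,"ay": 0,"az": 0,"hand": 1}])

```text
clock: 4.6
eef_pos: [0.4778, 0.3028, 0.0096]
tool_rot: [2.389, 2.037, -0.002]
wrist_force: [0.3, 0.8, 0.4]
gripper_width: 0.191
```

arm_command(motion=[{"x": 0,"y": 0,"z": 0,"ax": 0,"ay": 0,"az": 0,"hand": 1},{"x": 0,"y": 0,"z": 0,"ax": 0,"ay": 0,"az": 0,"hand": 1},{"x": 0,"y": 0,"z": 0,"ax": 0,"ay": 0,"az": 0,"hand": 1},{"x": 0,"y": 0,"z": 0,"ax": 0,"ay": 0,"az": 0,"hand": 1}])

```text
clock: 4.93
eef_pos: [0.4777, 0.3028, 0.0097]
tool_rot: [2.389, 2.037, -0.002]
wrist_force: [-1.6, -1.2, 1.8]
gripper_width: 0.125
```

Gripped (11.4 mm ≈ the fin's 12 mm). Lift.

arm_command(motion=[{"x": 0,"y": 0,"z": -5,"ax": 0,"ay": 0,"az": 0,"hand": 1},{"x": 0,"y": 0,"z": -20,"ax": 0,"ay": 0,"az": 0,"hand": 1},{"x": 0,"y": 0,"z": -40,"ax": 0,"ay": 0,"az": 0,"hand": 1},{"x": 0,"y": 0,"z": -65,"ax": 0,"ay": 0,"az": 0,"hand": 1},{"x": 0,"y": 0,"z": -90,"ax": 0,"ay": 0,"az": 0,"hand": 1},{"x": 0,"y": 0,"z": -110,"ax": 0,"ay": 0,"az": 0,"hand": 1},{"x": 0,"y": 0,"z": -120,"ax": 0,"ay": 0,"az": 0,"hand": 1},{"x": 0,"y": 0,"z": -120,"ax": 0,"ay": 0,"az": 0,"hand": 1}])

```text
clock: 5.6
eef_pos: [0.4787, 0.3037, 0.1318]
tool_rot: [2.389, 2.037, 0.003]
wrist_force: [1.1, 0.2, -3.7]
gripper_width: 0.131
```

```bash
python3 -c "
from h import *
to([.5153,-.059,.13],89.6)"
```

```text
clk 5.6 at [0.4787 0.3037 0.1318] h 80.91 F [ 1.1  0.2 -3.7] w 0.131 v 0.045
shift [-352.3   93.4    2.1] az -0.1517
```

arm_command(motion=[{"x": -20,"y": 5,"z": 0,"ax": 0,"ay": 0,"az": -0.01,"hand": 1},{"x": -52,"y": 14,"z": 0,"ax": 0,"ay": 0,"az": -0.03,"hand": 1},{"x": -88,"y": 23,"z": 0,"ax": 0,"ay": 0,"az": -0.05,"hand": 1},{"x": -125,"y": 33,"z": 0,"ax": 0,"ay": 0,"az": -0.07,"hand": 1},{"x": -163,"y": 43,"z": 0,"ax": 0,"ay": 0,"az": -0.09,"hand": 1},{"x": -201,"y": 53,"z": 0,"ax": 0,"ay": 0,"az": -0.11,"hand": 1},{"x": -239,"y": 63,"z": 0,"ax": 0,"ay": 0,"az": -0.13,"hand": 1},{"x": -275,"y": 73,"z": 0,"ax": 0,"ay": 0,"az": -0.15,"hand": 1},{"x": -308,"y": 82,"z": 0,"ax": 0,"ay": 0,"az": -0.152,"hand": 1},{"x": -333,"y": 88,"z": 0,"ax": 0,"ay": 0,"az": -0.152,"hand": 1},{"x": -348,"y": 92,"z": 0,"ax": 0,"ay": 0,"az": -0.152,"hand": 1},{"x": -352,"y": 93,"z": 0,"ax": 0,"ay": 0,"az": -0.152,"hand": 1}])

```text
clock: 6.6
eef_pos: [0.5143, -0.0607, 0.1307]
tool_rot: [2.23, 2.211, 0.001]
wrist_force: [-0.2, -0.4, -5.0]
gripper_width: 0.127
```

arm_command(motion=[{"x": 0,"y": 0,"z": 30,"ax": 0,"ay": 0,"az": 0,"hand": 1},{"x": 0,"y": 0,"z": 50,"ax": 0,"ay": 0,"az": 0,"hand": 1},{"x": 0,"y": 0,"z": 60,"ax": 0,"ay": 0,"az": 0,"hand": 1},{"x": 0,"y": 0,"z": 60,"ax": 0,"ay": 0,"az": 0,"hand": 1}])

```text
clock: 6.93
eef_pos: [0.5123, -0.06, 0.068]
tool_rot: [-2.229, -2.21, 0.003]
wrist_force: [-0.1, -0.1, -4.3]
gripper_width: 0.131
```

```bash
python3 - <<'E'
from h import *
to([.5155,-.059,.06],89.6)
w=snap('wrist','w4.png')
cv2.imwrite('pics/c6.png',cv2.resize(w['img'][0:300,130:430,::-1],None,fx=2,fy=2,interpolation=cv2.INTER_CUBIC))
E
```

```text
clk 6.93 at [ 0.5123 -0.06    0.068 ] h 89.51 F [-0.1 -0.1 -4.3] w 0.131 v 0.045
shift [1.  3.2 8. ] az -0.0015
```

View pics/c6.png

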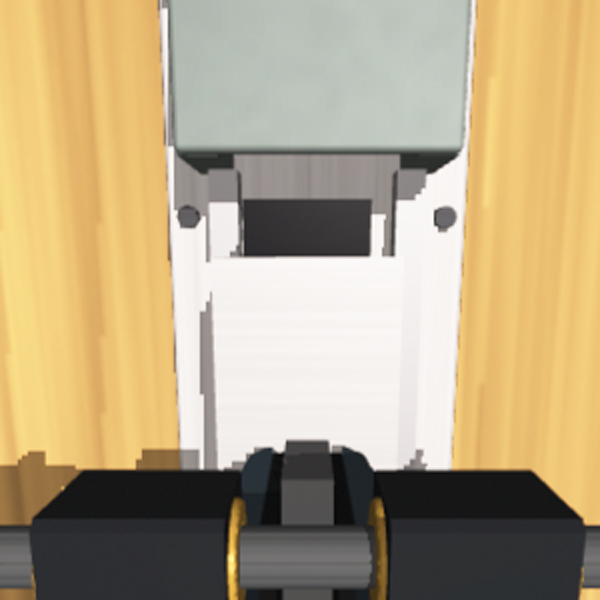

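```bash
python3 - <<'E'
from h import *
w=load('w4');C=lambda u,v:(130+(u+.5)/2-.5,(v+.5)/2-.5)
for n,z,a,b in[('plate',.012,(178,400),(457,400)),('plate2',.012,(174,290),(461,290)),('roof',.064,(175,150),(466,150)),('case',.0903,(213,257),(400,257)),('caserear',.0903,(216,465),(400,465)),('nose',.078,(245,199),(371,199)),('rail inner',.026,(240,170),(396,170))]:
    A,B=ray(w,C(*a),z),ray(w,C(*b),z);print(n,A.round(4),B.round(4),'mid',((A+B)/2).round(4),np.linalg.norm(A-B).round(4))
E
```

```text
plate [ 0.4616 -0.0488  0.012 ] [ 0.5713 -0.0498  0.012 ] mid [ 0.5164 -0.0493  0.012 ] 0.1097
plate2 [ 0.4624 -0.0063  0.012 ] [ 0.5709 -0.0073  0.012 ] mid [ 0.5167 -0.0068  0.012 ] 0.1085
roof [0.4754 0.0356 0.064 ] [0.559  0.0347 0.064 ] mid [0.5172 0.0352 0.064 ] 0.0836
case [0.4887 0.0056 0.0903] [0.5373 0.0051 0.0903] mid [0.513  0.0053 0.0903] 0.0486
caserear [ 0.4871 -0.051   0.0903] [ 0.5386 -0.0514  0.0903] mid [ 0.5129 -0.0512  0.0903] 0.0515
nose [0.4964 0.0208 0.078 ] [0.5306 0.0205 0.078 ] mid [0.5135 0.0207 0.078 ] 0.0343
rail inner [0.4902 0.0345 0.026 ] [0.5437 0.034  0.026 ] mid [0.5169 0.0343 0.026 ] 0.0535
```

arm_command(motion=[{"x": 0,"y": 3.7,"z": 5,"ax": 0,"ay": 0,"az": 0,"hand": 1},{"x": 0,"y": 3.7,"z": 12,"ax": 0,"ay": 0,"az": 0,"hand": 1},{"x": 0,"y": 3.7,"z": 20,"ax": 0,"ay": 0,"az": 0,"hand": 1},{"x": 0,"y": 3.7,"z": 27,"ax": 0,"ay": 0,"az": 0,"hand": 1},{"x": 0,"y": 3.7,"z": 33,"ax": 0,"ay": 0,"az": 0,"hand": 1},{"x": 0,"y": 3.7,"z": 38,"ax": 0,"ay": 0,"az": 0,"hand": 1},{"x": 0,"y": 3.7,"z": 41,"ax": 0,"ay": 0,"az": 0,"hand": 1},{"x": 0,"y": 3.7,"z": 43,"ax": 0,"ay": 0,"az": 0,"hand": 1},{"x": 0,"y": 3.7,"z": 43,"ax": 0,"ay": 0,"az": 0,"hand": 1}])

```text
clock: 7.73
eef_pos: [0.5168, -0.0601, 0.0262]
tool_rot: [-2.23, -2.211, 0.002]
wrist_force: [0.8, 0.0, -3.8]
gripper_width: 0.129
```

arm_command(motion=[{"x": 0,"y": 0,"z": 1,"ax": 0,"ay": 0,"az": 0,"hand": 1},{"x": 0,"y": 0,"z": 2,"ax": 0,"ay": 0,"az": 0,"hand": 1},{"x": 0,"y": 0,"z": 2.5,"ax": 0,"ay": 0,"az": 0,"hand": 1}])

```text
clock: 7.98
eef_pos: [0.5169, -0.0601, 0.0238]
tool_rot: [-2.23, -2.211, 0.002]
wrist_force: [-0.7, -0.1, -3.2]
gripper_width: 0.129
```

arm_command(motion=[{"x": 0,"y": 0,"z": 1,"ax": 0,"ay": 0,"az": 0,"hand": 1},{"x": 0,"y": 0,"z": 2,"ax": 0,"ay": 0,"az": 0,"hand": 1},{"x": 0,"y": 0,"z": 2,"ax": 0,"ay": 0,"az": 0,"hand": 1}])

```text
clock: 8.23
eef_pos: [0.517, -0.0602, 0.0218]
tool_rot: [-2.23, -2.211, 0.002]
wrist_force: [1.3, -0.0, -4.6]
gripper_width: 0.129
```

arm_command(motion=[{"x": 0,"y": 0,"z": 0.5,"ax": 0,"ay": 0,"az": 0,"hand": 1},{"x": 0,"y": 0,"z": 1,"ax": 0,"ay": 0,"az": 0,"hand": 1},{"x": 0,"y": 0,"z": 1,"ax": 0,"ay": 0,"az": 0,"hand": 1}])

```text
clock: 8.48
eef_pos: [0.5171, -0.0602, 0.0217]
tool_rot: [-2.23, -2.211, 0.002]
wrist_force: [-8.8, 0.5, 19.3]
gripper_width: 0.131
```

Floor contact at exactly the expected height. Release and rise.

arm_command(motion=[{"x": 0,"y": 0,"z": -0.5,"ax": 0,"ay": 0,"az": 0,"hand": 0.9},{"x": 0,"y": 0,"z": -0.5,"ax": 0,"ay": 0,"az": 0,"hand": 0.6},{"x": 0,"y": 0,"z": -0.5,"ax": 0,"ay": 0,"az": 0,"hand": 0.5},{"x": 0,"y": 0,"z": -0.5,"ax": 0,"ay": 0,"az": 0,"hand": 0.5},{"x": 0,"y": 0,"z": -5,"ax": 0,"ay": 0,"az": 0,"hand": 0.5},{"x": 0,"y": 0,"z": -25,"ax": 0,"ay": 0,"az": 0,"hand": 0.5},{"x": 0,"y": 0,"z": -60,"ax": 0,"ay": 0,"az": 0,"hand": 0.5},{"x": 0,"y": 0,"z": -95,"ax": 0,"ay": 0,"az": 0,"hand": 0.5},{"x": 0,"y": 0,"z": -130,"ax": 0,"ay": 0,"az": 0,"hand": 0.4},{"x": 0,"y": 0,"z": -160,"ax": 0,"ay": 0,"az": 0,"hand": 0.4},{"x": 0,"y": 0,"z": -165,"ax": 0,"ay": 0,"az": 0,"hand": 0.4},{"x": 0,"y": 0,"z": -165,"ax": 0,"ay": 0,"az": 0,"hand": 0.4}])

```text
clock: 9.48
eef_pos: [0.5187, -0.0604, 0.189]
tool_rot: [2.229, 2.211, 0.002]
wrist_force: [0.1, -0.1, 0.2]
gripper_width: 0.598
```

```bash
python3 - <<'E'
from h import *
w=snap('wrist','w5.png')
cv2.imwrite('pics/c7.png',w['img'][:,:,::-1])
to([.4865,-.1625,.165],89.6)
t=snap('top','t3.png')
E
```

```text
clk 9.53 at [ 0.5176 -0.0602  0.1871] h 89.52 F [ 0.  -0.2 -0.3] w 0.602 v 0.036
shift [-102.5  -30.3   22.1] az -0.0014
```

View pics/c7.png

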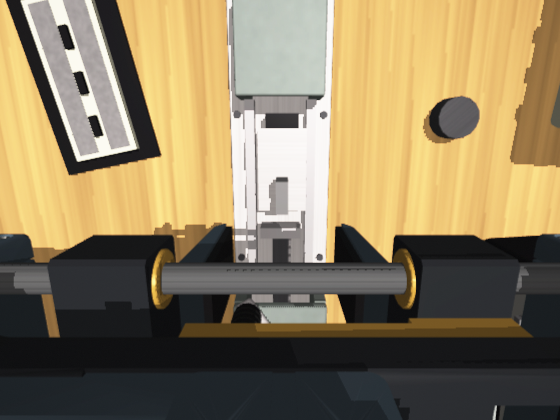

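```bash
python3 - <<'E'
from h import *
w=load('w5');print('pred sleeve top',proj(w,[[.4852,-.163,.167]]),proj(w,[[.4852-.013,-.163,.167],[.4852+.013,-.163,.167],[.4852,-.15,.167]]))
cr=w['img'][296:330,225:275].mean(2);np.set_printoptions(linewidth=250)
print(cr[::3,::2].astype(int))
to([.4855,-.163,.165],89.6)
t=load('t3');print(proj(t,[[.4852,-.163,.167]]))
E
```

```text
pred sleeve top [[240.57257001 353.55754729]] [[223.65971479 353.71560469]
 [257.48554418 353.39948877]
 [239.89237801 338.69481447]]
[[ 11  11  50 104 107  88  56  56  56  56  55  46  45  80 152 147 147 150 149 147 151 149 151 150  50]
 [ 11  14  93 104 108  59  55  55  56  55  57  78  92  89 152 148 147 149 149 146 150 150 151 150  70]
 [ 11  46 101 103 106  78  72  73  78  89 104 103 105 110  90 108 114 115 115 113 115 116 116 115  70]
 [ 14  96 102 102  98  59  77  66  20  11  11  12  10  10  13  57  62  94  94  93  93  95  95  95  95]
 [ 42 104 102 102  81  80  10  14  13  13  13  12  13  15  12   9  23 104 169 168 168 168 168 169 169]
 [ 97 104 102 103  74  19  13  11  10  11  13  12  11  11  12  16  20  34 106 175 175 176 176 174 175]
 [105 105 103 102  41  13  13  13  11  10  11  10  11  14  12  14  13  23 133 123 178 177 176 175 174]
 [104 105 104  94  14  11  11  12  14  13  13  15  13  11  12  16  23  17 137 188 109 174 175 175 175]
 [105 105 103  49  12  15  10  11  11  11  11  11  11  11  13  14  12  23 151 223 195 119 175 175 173]
 [ 76  77  77  45  44  45  45  46  46  46  46  45  45  44  45  63  62  63 125 152 145 128  92 121 121]
 [ 60  59  60  60  59  59  59  59  60  59  59  60  59  59  59  65  82  82  81  82  81  81  81  81  81]
 [ 60  60  59  59  59  59  59  60  59  59  59  59  60  60  60  62  82  82  82  81  81  82  81  81  82]]
clk 9.58 at [ 0.5169 -0.0601  0.1859] h 89.52 F [-0.7 -0.7  0. ] w 0.601 v 0.022
shift [-103.1  -30.5   21. ] az -0.0014
[[441.69441069 180.12945566]]
```

```bash
python3 - <<'E'
from h import *
w=load('w5')
th=np.linspace(0,2*np.pi,721)
for c in[(.4852,-.163),(.487,-.163),(.489,-.163),(.487,-.161),(.487,-.165)]:
    p=np.vstack([proj(w,[[c[0]+.013*np.cos(a),c[1]+.013*np.sin(a),z] for a in th]) for z in(.109,.125,.145,.167)])
    r=[p[(abs(p[:,1]-v)<1.0),0] for v in(320,311)]
    print(c,'top',p[p[:,1].argmin()].round(1),[ (x.min().round(1),x.max().round(1)) if len(x) else None for x in r])
g=w['img'].mean(2);print([(v,[u for u in range(226,266) if g[v,u]<28][0::200],[u for u in range(226,266) if g[v,u]<28][-1:]) for v in(304,306,308,311,314,317,320)])
E
```

```text
(0.4852, -0.163) top [247.8 300.3] [(np.float64(231.8), np.float64(260.8)), (np.float64(234.3), np.float64(261.9))]
(0.487, -0.163) top [249.7 300.3] [(np.float64(233.8), np.float64(262.8)), (np.float64(236.2), np.float64(263.9))]
(0.489, -0.163) top [251.9 300.3] [(np.float64(236.1), np.float64(265.1)), (np.float64(238.3), np.float64(266.0))]
(0.487, -0.161) top [249.6 298.4] [(np.float64(233.7), np.float64(262.9)), (np.float64(236.1), np.float64(263.9))]
(0.487, -0.165) top [249.8 302.3] [(np.float64(234.3), np.float64(263.2)), (np.float64(236.5), np.float64(263.6))]
[(304, [243], [250]), (306, [240], [254]), (308, [237], [257]), (311, [235], [258]), (314, [234], [259]), (317, [233], [259]), (320, [232], [259])]
```

arm_command(motion=[{"x": -20,"y": -6,"z": 0,"ax": 0,"ay": 0,"az": 0,"hand": 0.2},{"x": -50,"y": -15,"z": 0,"ax": 0,"ay": 0,"az": 0,"hand": 0.2},{"x": -80,"y": -24,"z": 0,"ax": 0,"ay": 0,"az": 0,"hand": 0.2},{"x": -98,"y": -29,"z": 0,"ax": 0,"ay": 0,"az": 0,"hand": 0.2},{"x": -104.5,"y": -31,"z": 0,"ax": 0,"ay": 0,"az": 0,"hand": 0.2},{"x": -104.5,"y": -31,"z": 5,"ax": 0,"ay": 0,"az": 0,"hand": 0.2},{"x": -104.5,"y": -31,"z": 20,"ax": 0,"ay": 0,"az": 0,"hand": 0.2},{"x": -104.5,"y": -31,"z": 30,"ax": 0,"ay": 0,"az": 0,"hand": 0.2},{"x": -104.5,"y": -31,"z": 30,"ax": 0,"ay": 0,"az": 0,"hand": 0.2}])

```text
clock: 10.33
eef_pos: [0.4836, -0.1629, 0.1532]
tool_rot: [-2.226, -2.209, 0.005]
wrist_force: [-1.0, 0.2, -0.6]
gripper_width: 0.802
```

```bash
python3 - <<'E'
from h import *
to([.485,-.1645,.087],89.5)
w=snap('wrist','w6.png')['img'];d=snap('scene','s3.png')
p=proj(d,[[.485,-.1645,.167]])[0].astype(int);x0,y0=p[0]-60,p[1]-60
o=np.zeros((480,800,3),np.uint8);o[:480,:480]=cv2.resize(d['img'][y0:y0+120,x0:x0+120,::-1],None,fx=4,fy=4,interpolation=cv2.INTER_CUBIC)
o[:300,480:]=cv2.resize(w[180:,120:440,::-1],(320,240)) if False else np.pad(w[180:,120:440,::-1],((0,60),(0,0),(0,0)))
cv2.imwrite('pics/c8.png',o)
E
```

```text
clk 10.33 at [ 0.4836 -0.1629  0.1532] h 89.56 F [-1.   0.2 -0.6] w 0.802 v 0.044
shift [-1.7  1.9 66.2] az 0.0011
```

View pics/c8.png

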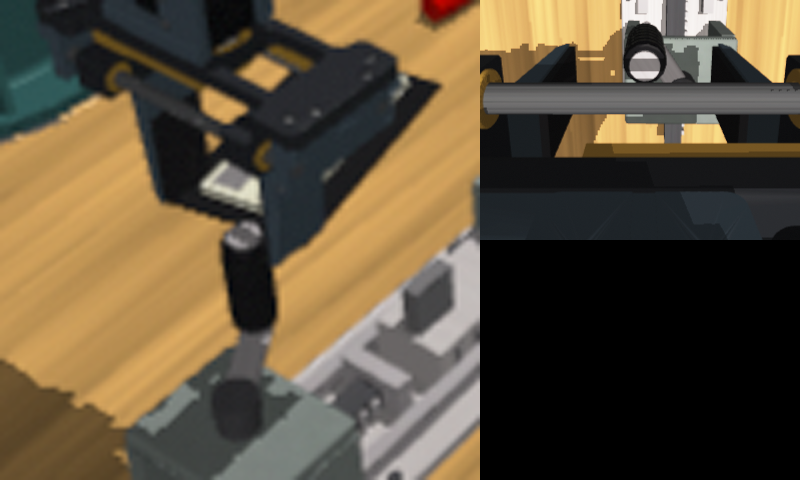

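```bash
python3 - <<'E'
from h import *
w=load('w6');d=load('s3')
print(ray(w,(284.5,245),.168))
p=proj(d,[[.485,-.1645,.167]])[0].astype(int);print(ray(d,(p[0]-60+243/4,p[1]-60+237/4),.168))
to([.485,-.1645,.087],89.5)
E
```

```text
[ 0.4845592  -0.16436771  0.168     ]
[ 0.48457879 -0.16315581  0.168     ]
clk 10.43 at [ 0.4847 -0.1635  0.1553] h 89.57 F [0.5 0.4 1.1] w 0.8 v 0.019
shift [-1.1  0.6 68.3] az 0.0011
```

arm_command(motion=[{"x": -0.5,"y": 0,"z": 20,"ax": 0,"ay": 0,"az": 0,"hand": 0.4},{"x": -0.5,"y": 0,"z": 40,"ax": 0,"ay": 0,"az": 0,"hand": 0.4},{"x": -0.5,"y": 0,"z": 57,"ax": 0,"ay": 0,"az": 0,"hand": 0.4},{"x": -0.5,"y": 0,"z": 66,"ax": 0,"ay": 0,"az": 0,"hand": 0.5},{"x": -0.5,"y": 0,"z": 68,"ax": 0,"ay": 0,"az": 0,"hand": 0.6},{"x": -0.5,"y": 0,"z": 68,"ax": 0,"ay": 0,"az": 0,"hand": 0.7},{"x": -0.5,"y": 0,"z": 68,"ax": 0,"ay": 0,"az": 0,"hand": 0.8},{"x": -0.5,"y": 0,"z": 68,"ax": 0,"ay": 0,"az": 0,"hand": 1},{"x": -0.5,"y": 0,"z": 68,"ax": 0,"ay": 0,"az": 0,"hand": 1},{"x": -0.5,"y": 0,"z": 68,"ax": 0,"ay": 0,"az": 0,"hand": 1},{"x": -0.5,"y": 0,"z": 68,"ax": 0,"ay": 0,"az": 0,"hand": 1}], grip_force=50)

```text
clock: 11.35
eef_pos: [0.4846, -0.164, 0.0883]
tool_rot: [-2.228, -2.211, 0.003]
wrist_force: [-5.0, 1.6, 5.6]
gripper_width: 0.277
```

arm_command(motion=[{"x": 0,"y": 0,"z": 0,"ax": 0,"ay": 0,"az": 0,"hand": 1},{"x": 0,"y": 0,"z": 0,"ax": 0,"ay": 0,"az": 0,"hand": 1}])

```text
clock: 11.52
eef_pos: [0.4846, -0.164, 0.0885]
tool_rot: [-2.228, -2.211, 0.003]
wrist_force: [-0.0, -0.2, -4.0]
gripper_width: 0.277
```

```bash
cat >> h.py <<'E'
def crank(a0,a1,n,hub=(.515,-.2085)):  # rows to turn from measured pose, angle a0->a1
    s=robot.get_state();R=cv2.Rodrigues(s['tool_rot'])[0];h=np.array([*hub,0])
    f=lambda a:.055*np.array([-np.cos(a),np.sin(a),0])
    d=s['eef_pos']-h;am=np.arctan2(d[1],-d[0])
    t=np.array([np.sin(a1 if 0 else am),np.cos(am),0]);rr=np.array([-np.cos(am),np.sin(am),0])
    print('at',s['eef_pos'].round(4),'a meas',am.round(3),'r',np.hypot(d[0],d[1]).round(4),'Ftan',(s['wrist_force']@t).round(1),'Frad',(s['wrist_force']@rr).round(1),'Fz',s['wrist_force'][2].round(1),'w',round(s['gripper_width'],3),'clk',round(s['clock'],2))
    for i in range(1,n+1):
        a=a0+(a1-a0)*i/n;print(i,round(a,2),(R.T@(f(a)-f(a0))*1e3).round(1).tolist())
E
python3 -c "
from h import *
crank(.98,2.78,12)"
```

```text
at [ 0.4846 -0.164   0.0885] a meas 0.971 r 0.0539 Ftan -0.1 Frad -0.2 Fz -4.0 w 0.277 clk 11.52
1 1.13 [4.1, 7.1, -0.0]
2 1.28 [7.1, 14.8, -0.0]
3 1.43 [9.0, 22.9, -0.1]
4 1.58 [9.6, 31.1, -0.1]
5 1.73 [8.9, 39.3, -0.1]
6 1.88 [7.1, 47.3, -0.1]
7 2.03 [4.0, 55.0, -0.2]
8 2.18 [-0.1, 62.1, -0.2]
9 2.33 [-5.3, 68.5, -0.2]
10 2.48 [-11.3, 74.1, -0.2]
11 2.63 [-18.2, 78.7, -0.3]
12 2.78 [-25.6, 82.3, -0.3]
```

arm_command(motion=[{"x": 4.1,"y": 7.1,"z": 0,"ax": 0,"ay": 0,"az": 0,"hand": 1},{"x": 7.1,"y": 14.8,"z": 0,"ax": 0,"ay": 0,"az": 0,"hand": 1},{"x": 9,"y": 22.9,"z": 0,"ax": 0,"ay": 0,"az": 0,"hand": 1},{"x": 9.6,"y": 31.1,"z": 0,"ax": 0,"ay": 0,"az": 0,"hand": 1},{"x": 8.9,"y": 39.3,"z": 0,"ax": 0,"ay": 0,"az": 0,"hand": 1},{"x": 7.1,"y": 47.3,"z": 0,"ax": 0,"ay": 0,"az": 0,"hand": 1}])

```text
clock: 12.02
eef_pos: [0.5307, -0.1578, 0.0882]
tool_rot: [-2.226, -2.211, 0.008]
wrist_force: [-14.4, -11.9, 2.4]
gripper_width: 0.278
```

```bash
python3 -c "
from h import *
crank(1.85,3.65,12)"
```

```text
at [ 0.5307 -0.1578  0.0882] a meas 1.872 r 0.0531 Ftan -10.2 Frad -15.6 Fz 2.4 w 0.278 clk 12.02
1 2.0 [-2.8, 7.7, -0.0]
2 2.15 [-6.7, 15.0, -0.1]
3 2.3 [-11.7, 21.6, -0.1]
4 2.45 [-17.6, 27.3, -0.2]
5 2.6 [-24.3, 32.1, -0.2]
6 2.75 [-31.6, 35.9, -0.2]
7 2.9 [-39.5, 38.5, -0.2]
8 3.05 [-47.6, 39.9, -0.2]
9 3.2 [-55.8, 40.1, -0.2]
10 3.35 [-64.0, 39.1, -0.2]
11 3.5 [-71.9, 36.8, -0.2]
12 3.65 [-79.4, 33.4, -0.2]
```

```bash
sed -i "s/f(a)-f(a0))\*1e3/np.r_[(h+f(a)-s['eef_pos'])[:2],0])*1e3/; s/hub=(.515,-.2085)/hub=(.5143,-.2103)/" h.py
python3 -c "
from h import *
crank(1.874,3.674,12)"
```

```text
at [ 0.5307 -0.1578  0.0882] a meas 1.874 r 0.055 Ftan -10.2 Frad -15.6 Fz 2.4 w 0.278 clk 12.02
1 2.02 [-3.0, 7.7, -0.0]
2 2.17 [-7.1, 14.8, -0.1]
3 2.32 [-12.3, 21.3, -0.1]
4 2.47 [-18.3, 26.9, -0.2]
5 2.62 [-25.1, 31.5, -0.2]
6 2.77 [-32.5, 35.1, -0.2]
7 2.92 [-40.4, 37.5, -0.2]
8 3.07 [-48.5, 38.8, -0.2]
9 3.22 [-56.8, 38.8, -0.2]
10 3.37 [-64.9, 37.5, -0.2]
11 3.52 [-72.8, 35.1, -0.2]
12 3.67 [-80.2, 31.5, -0.2]
```

arm_command(motion=[{"x": -3,"y": 7.7,"z": 0,"ax": 0,"ay": 0,"az": 0,"hand": 1},{"x": -7.1,"y": 14.8,"z": 0,"ax": 0,"ay": 0,"az": 0,"hand": 1},{"x": -12.3,"y": 21.3,"z": 0,"ax": 0,"ay": 0,"az": 0,"hand": 1},{"x": -18.3,"y": 26.9,"z": 0,"ax": 0,"ay": 0,"az": 0,"hand": 1},{"x": -25.1,"y": 31.5,"z": 0,"ax": 0,"ay": 0,"az": 0,"hand": 1},{"x": -32.5,"y": 35.1,"z": 0,"ax": 0,"ay": 0,"az": 0,"hand": 1},{"x": -40.4,"y": 37.5,"z": 0,"ax": 0,"ay": 0,"az": 0,"hand": 1},{"x": -48.5,"y": 38.8,"z": 0,"ax": 0,"ay": 0,"az": 0,"hand": 1}])

```text
clock: 12.68
eef_pos: [0.5688, -0.2058, 0.0881]
tool_rot: [-2.224, -2.209, 0.008]
wrist_force: [-7.4, 9.5, 5.3]
gripper_width: 0.277
```

```bash
python3 -c "
from h import *
P=np.array([[.4846,-.164],[.5307,-.1578],robot.get_state()['eef_pos'][:2]])
from scipy.optimize import least_squares
r=least_squares(lambda h:np.hypot(*(P-h).T)-.055,[.5143,-.2103]);print(r.x,r.fun)
crank(3.05,5.0,12,tuple(r.x))"
```

```text
[ 0.51404412 -0.2103263 ] [-1.08450248e-04  1.03816583e-04 -8.98607346e-05]
at [ 0.5688 -0.2058  0.0881] a meas 3.059 r 0.0549 Ftan -10.0 Frad -6.6 Fz 5.3 w 0.277 clk 12.68
1 3.21 [-8.4, 0.2, -0.0]
2 3.38 [-17.3, -1.1, -0.0]
3 3.54 [-25.8, -3.8, -0.0]
4 3.7 [-33.7, -7.8, 0.0]
5 3.86 [-40.9, -13.1, 0.1]
6 4.03 [-47.2, -19.5, 0.1]
7 4.19 [-52.3, -26.8, 0.1]
8 4.35 [-56.2, -34.8, 0.2]
9 4.51 [-58.7, -43.4, 0.3]
10 4.67 [-59.9, -52.3, 0.4]
11 4.84 [-59.5, -61.2, 0.4]
12 5.0 [-57.8, -69.9, 0.5]
```

arm_command(motion=[{"x": -8.4,"y": 0.2,"z": 0,"ax": 0,"ay": 0,"az": 0,"hand": 1},{"x": -17.3,"y": -1.1,"z": 0,"ax": 0,"ay": 0,"az": 0,"hand": 1},{"x": -25.8,"y": -3.8,"z": 0,"ax": 0,"ay": 0,"az": 0,"hand": 1},{"x": -33.7,"y": -7.8,"z": 0,"ax": 0,"ay": 0,"az": 0,"hand": 1},{"x": -40.9,"y": -13.1,"z": 0,"ax": 0,"ay": 0,"az": 0,"hand": 1},{"x": -47.2,"y": -19.5,"z": 0,"ax": 0,"ay": 0,"az": 0,"hand": 1},{"x": -52.3,"y": -26.8,"z": 0,"ax": 0,"ay": 0,"az": 0,"hand": 1},{"x": -56.2,"y": -34.8,"z": 0,"ax": 0,"ay": 0,"az": 0,"hand": 1},{"x": -58.7,"y": -43.4,"z": 0,"ax": 0,"ay": 0,"az": 0,"hand": 1},{"x": -59.9,"y": -52.3,"z": 0,"ax": 0,"ay": 0,"az": 0,"hand": 1},{"x": -59.5,"y": -61.2,"z": 0,"ax": 0,"ay": 0,"az": 0,"hand": 1},{"x": -57.8,"y": -69.9,"z": 0,"ax": 0,"ay": 0,"az": 0,"hand": 1}])

```text
clock: 13.68
eef_pos: [0.4996, -0.2636, 0.0888]
tool_rot: [-2.227, -2.211, 0.005]
wrist_force: [10.5, -0.4, -16.9]
gripper_width: 0.277
```

```bash
sed -i 's/hub=(.5143,-.2103)/hub=(.5140,-.2103)/' h.py; python3 -c "
from h import *
crank(5.0,6.0,8)"
```

```text
at [ 0.4996 -0.2636  0.0888] a meas -1.307 r 0.0552 Ftan -10.2 Frad -2.3 Fz -16.9 w 0.277 clk 13.68
1 5.12 [2.9, -7.7, 0.0]
2 5.25 [6.0, -13.8, 0.1]
3 5.38 [9.8, -19.5, 0.1]
4 5.5 [14.3, -24.7, 0.1]
5 5.62 [19.5, -29.3, 0.1]
6 5.75 [25.1, -33.2, 0.2]
7 5.88 [31.2, -36.3, 0.2]
8 6.0 [37.7, -38.7, 0.2]
```

arm_command(motion=[{"x": 2.9,"y": -7.7,"z": 0.4,"ax": 0,"ay": 0,"az": 0,"hand": 1},{"x": 6,"y": -13.8,"z": 0.4,"ax": 0,"ay": 0,"az": 0,"hand": 1},{"x": 9.8,"y": -19.5,"z": 0.4,"ax": 0,"ay": 0,"az": 0,"hand": 1},{"x": 14.3,"y": -24.7,"z": 0.4,"ax": 0,"ay": 0,"az": 0,"hand": 1},{"x": 19.5,"y": -29.3,"z": 0.4,"ax": 0,"ay": 0,"az": 0,"hand": 1}])

```text
clock: 14.1
eef_pos: [0.4712, -0.245, 0.0888]
tool_rot: [-2.229, -2.213, 0.005]
wrist_force: [4.6, -10.8, -14.8]
gripper_width: 0.281
```

```bash
python3 -c "
from h import *
crank(5.62,6.92,13)"
```

```text
at [ 0.4712 -0.245   0.0888] a meas -0.681 r 0.0551 Ftan -11.2 Frad 3.2 Fz -14.8 w 0.281 clk 14.1
1 5.72 [5.3, -3.7, -0.0]
2 5.82 [10.1, -6.5, -0.0]
3 5.92 [15.1, -8.7, -0.0]
4 6.02 [20.3, -10.5, -0.0]
5 6.12 [25.7, -11.7, -0.0]
6 6.22 [31.1, -12.3, -0.0]
7 6.32 [36.6, -12.4, -0.0]
8 6.42 [42.1, -12.0, -0.1]
9 6.52 [47.5, -11.0, -0.1]
10 6.62 [52.8, -9.5, -0.1]
11 6.72 [57.9, -7.5, -0.1]
12 6.82 [62.8, -4.9, -0.1]
13 6.92 [67.4, -1.9, -0.1]
```

arm_command(motion=[{"x": 5.3,"y": -3.7,"z": 0.4,"ax": 0,"ay": 0,"az": 0,"hand": 1},{"x": 10.1,"y": -6.5,"z": 0.6,"ax": 0,"ay": 0,"az": 0,"hand": 1},{"x": 15.1,"y": -8.7,"z": 0.6,"ax": 0,"ay": 0,"az": 0,"hand": 1},{"x": 20.3,"y": -10.5,"z": 0.6,"ax": 0,"ay": 0,"az": 0,"hand": 1}])

```text
clock: 14.43
eef_pos: [0.4612, -0.2256, 0.0886]
tool_rot: [2.227, 2.213, -0.006]
wrist_force: [-1.0, -11.1, -5.6]
gripper_width: 0.277
```

```bash
python3 -c "
from h import *
crank(6.02,6.82,8)"
```

```text
at [ 0.4612 -0.2256  0.0886] a meas -0.282 r 0.055 Ftan -10.4 Frad 4.1 Fz -5.6 w 0.277 clk 14.43
1 6.12 [6.3, -1.5, -0.0]
2 6.22 [11.8, -2.1, -0.0]
3 6.32 [17.3, -2.2, -0.1]
4 6.42 [22.8, -1.8, -0.1]
5 6.52 [28.2, -0.8, -0.1]
6 6.62 [33.5, 0.7, -0.1]
7 6.72 [38.6, 2.7, -0.2]
8 6.82 [43.5, 5.3, -0.2]
```

arm_command(motion=[{"x": 6.3,"y": -1.5,"z": 0.2,"ax": 0,"ay": 0,"az": 0,"hand": 1},{"x": 11.8,"y": -2.1,"z": 0.2,"ax": 0,"ay": 0,"az": 0,"hand": 1},{"x": 17.3,"y": -2.2,"z": 0.2,"ax": 0,"ay": 0,"az": 0,"hand": 1},{"x": 22.8,"y": -1.8,"z": 0.2,"ax": 0,"ay": 0,"az": 0,"hand": 1}])

```text
clock: 14.77
eef_pos: [0.4596, -0.2034, 0.0885]
tool_rot: [2.226, 2.212, -0.008]
wrist_force: [-2.5, -10.4, -5.5]
gripper_width: 0.28
```

```bash
python3 -c "
from h import *
crank(6.42,7.22,8)"
```

```text
at [ 0.4596 -0.2034  0.0885] a meas 0.126 r 0.0549 Ftan -10.6 Frad 1.2 Fz -5.5 w 0.28 clk 14.77
1 6.52 [6.0, 0.9, -0.0]
2 6.62 [11.3, 2.5, -0.1]
3 6.72 [16.4, 4.5, -0.1]
4 6.82 [21.3, 7.0, -0.1]
5 6.92 [25.9, 10.0, -0.2]
6 7.02 [30.2, 13.5, -0.2]
7 7.12 [34.1, 17.4, -0.2]
8 7.22 [37.6, 21.6, -0.2]
```

arm_command(motion=[{"x": 6,"y": 0.9,"z": 0.2,"ax": 0,"ay": 0,"az": 0,"hand": 1},{"x": 11.3,"y": 2.5,"z": 0.2,"ax": 0,"ay": 0,"az": 0,"hand": 1},{"x": 16.4,"y": 4.5,"z": 0.2,"ax": 0,"ay": 0,"az": 0,"hand": 1},{"x": 21.3,"y": 7,"z": 0.2,"ax": 0,"ay": 0,"az": 0,"hand": 1}])

```text
clock: 15.1
eef_pos: [0.4666, -0.1827, 0.0884]
tool_rot: [2.225, 2.212, -0.009]
wrist_force: [-4.1, -11.1, -2.8]
gripper_width: 0.275
```

```bash
python3 -c "
from h import *
crank(6.82,7.62,8)"
```

```text
at [ 0.4666 -0.1827  0.0884] a meas 0.528 r 0.0548 Ftan -11.6 Frad -2.0 Fz -2.8 w 0.275 clk 15.1
1 6.92 [5.1, 3.1, -0.0]
2 7.02 [9.4, 6.6, -0.1]
3 7.12 [13.3, 10.5, -0.1]
4 7.22 [16.8, 14.7, -0.1]
5 7.32 [19.8, 19.3, -0.2]
6 7.42 [22.4, 24.1, -0.2]
7 7.52 [24.5, 29.2, -0.2]
8 7.62 [26.1, 34.5, -0.2]
```

arm_command(motion=[{"x": 5.1,"y": 3.1,"z": 0,"ax": 0,"ay": 0,"az": 0,"hand": 1},{"x": 9.4,"y": 6.6,"z": 0,"ax": 0,"ay": 0,"az": 0,"hand": 1},{"x": 13.3,"y": 10.5,"z": 0,"ax": 0,"ay": 0,"az": 0,"hand": 1}])

```text
clock: 15.35
eef_pos: [0.4769, -0.17, 0.0884]
tool_rot: [2.224, 2.213, -0.012]
wrist_force: [-6.7, -12.9, -4.3]
gripper_width: 0.275
```

```bash
python3 -c "
from h import *
crank(7.12,7.82,7)"
```

```text
at [ 0.4769 -0.17    0.0884] a meas 0.826 r 0.0548 Ftan -13.7 Frad -5.0 Fz -4.3 w 0.275 clk 15.35
1 7.22 [4.1, 4.5, -0.0]
2 7.32 [7.1, 9.1, -0.1]
3 7.42 [9.7, 14.0, -0.1]
4 7.52 [11.8, 19.1, -0.1]
5 7.62 [13.3, 24.3, -0.2]
6 7.72 [14.4, 29.7, -0.2]
7 7.82 [14.9, 35.2, -0.2]
```

arm_command(motion=[{"x": 4.1,"y": 4.5,"z": 0,"ax": 0,"ay": 0,"az": 0,"hand": 1},{"x": 7.1,"y": 9.1,"z": 0,"ax": 0,"ay": 0,"az": 0,"hand": 1},{"x": 9.7,"y": 14,"z": 0,"ax": 0,"ay": 0,"az": 0,"hand": 1}])

```text
clock: 15.6
eef_pos: [0.4901, -0.161, 0.0883]
tool_rot: [2.223, 2.214, -0.016]
wrist_force: [-10.6, -13.9, -0.1]
gripper_width: 0.277
```

```bash
python3 -c "
from h import *
crank(7.42,7.72,6)"
```

```text
at [ 0.4901 -0.161   0.0883] a meas 1.119 r 0.0548 Ftan -15.6 Frad -7.9 Fz -0.1 w 0.277 clk 15.6
1 7.47 [1.7, 3.3, -0.0]
2 7.52 [2.7, 5.9, -0.1]
3 7.57 [3.5, 8.5, -0.1]
4 7.62 [4.3, 11.1, -0.1]
5 7.67 [4.8, 13.8, -0.1]
6 7.72 [5.3, 16.5, -0.1]
```

arm_command(motion=[{"x": 1.7,"y": 3.3,"z": 0,"ax": 0,"ay": 0,"az": 0,"hand": 1},{"x": 2.7,"y": 5.9,"z": 0,"ax": 0,"ay": 0,"az": 0,"hand": 1}])

```text
clock: 15.77
eef_pos: [0.4949, -0.159, 0.0882]
tool_rot: [2.223, 2.216, -0.02]
wrist_force: [-12.5, -13.2, 1.6]
gripper_width: 0.278
```

```bash
python3 -c "
from h import *
crank(7.52,7.62,2)"
```

```text
at [ 0.4949 -0.159   0.0882] a meas 1.215 r 0.0548 Ftan -16.3 Frad -8.0 Fz 1.6 w 0.278 clk 15.77
1 7.57 [1.5, 3.7, -0.0]
2 7.62 [2.2, 6.3, -0.1]
```

About 30 N by force (16.3 N tangential against about 10.7 N free) and about 27 N by travel. Release.

arm_command(motion=[{"x": 0,"y": 0,"z": 0,"ax": 0,"ay": 0,"az": 0,"hand": 0.7},{"x": 0,"y": 0,"z": 0,"ax": 0,"ay": 0,"az": 0,"hand": 0.5},{"x": 0,"y": 0,"z": 0,"ax": 0,"ay": 0,"az": 0,"hand": 0.4},{"x": 0,"y": 0,"z": 0,"ax": 0,"ay": 0,"az": 0,"hand": 0.3},{"x": 0,"y": 0,"z": 0,"ax": 0,"ay": 0,"az": 0,"hand": 0.3},{"x": 0,"y": 0,"z": -15,"ax": 0,"ay": 0,"az": 0,"hand": 0.3},{"x": 0,"y": 0,"z": -40,"ax": 0,"ay": 0,"az": 0,"hand": 0.3},{"x": 0,"y": 0,"z": -75,"ax": 0,"ay": 0,"az": 0,"hand": 0.3},{"x": 0,"y": 0,"z": -110,"ax": 0,"ay": 0,"az": 0,"hand": 0.3},{"x": 0,"y": 0,"z": -140,"ax": 0,"ay": 0,"az": 0,"hand": 0.3},{"x": 0,"y": 0,"z": -150,"ax": 0,"ay": 0,"az": 0,"hand": 0.3},{"x": 0,"y": 0,"z": -150,"ax": 0,"ay": 0,"az": 0,"hand": 0.3}])

```text
clock: 16.77
eef_pos: [0.4975, -0.1578, 0.241]
tool_rot: [2.22, 2.213, -0.017]
wrist_force: [0.6, 0.4, 0.4]
gripper_width: 0.7
```

```bash
python3 - <<'E'
from h import *
to([.4949,-.159,.0882],90)
d=snap('scene','s4.png');w=snap('wrist','w7.png')['img']
p=proj(d,[[.5145,-.10,.08]])[0].astype(int);x0,y0=p[0]-60,p[1]-70;print(x0,y0)
o=np.zeros((560,800,3),np.uint8);o[:,:480]=cv2.resize(d['img'][y0:y0+140,x0:x0+120,::-1],None,fx=4,fy=4,interpolation=cv2.INTER_CUBIC)
o[:420,480:]=w[:,120:440,::-1]
cv2.imwrite('pics/c9.png',o)
E
```

```text
clk 16.77 at [ 0.4975 -0.1578  0.241 ] h 89.81 F [0.6 0.4 0.4] w 0.7 v 0.052
shift [  0.7  -2.2 152.8] az -0.0033
162 216
```

View pics/c9.png

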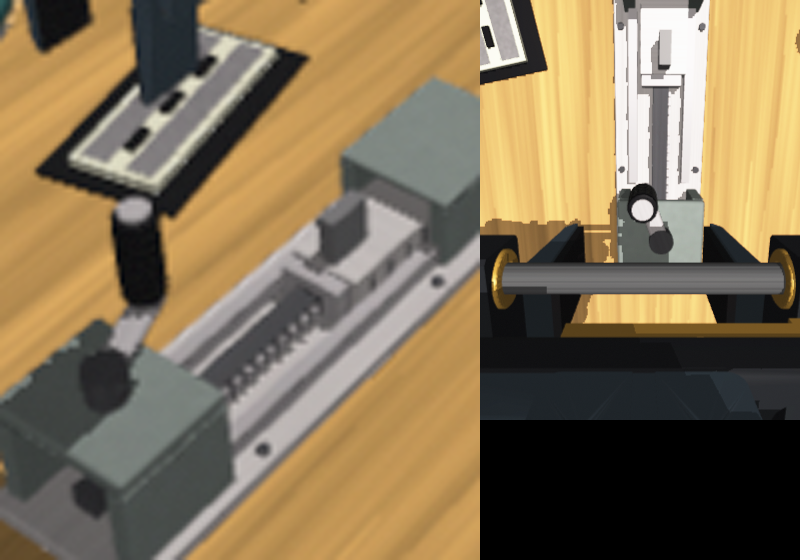

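```bash
python3 - <<'E'
from h import *
for d,uv in((load('w7'),(283,210)),(load('s4'),(162+133/4,216+211/4))):
    p=ray(d,uv,.168);e=p-[.514,-.2103,0];print(p,'a',np.arctan2(e[1],-e[0])+2*np.pi)
print(robot.hand_in())
E
```

```text
[ 0.49605642 -0.15951906  0.168     ] a 7.514323228086067
[ 0.49517206 -0.15753212  0.168     ] a 7.511255677049765
the job is handed in; nothing more can be done
None
```

I laid the module in the channel, nose towards the bay, let go of it, and wound the crank by its sleeve from about 1.0 to 7.5 rad. I then released the crank and handed the job in at about 17 s.

- **Push:** the force at the sleeve rose from about 10.7 N running free to 16.3 N, which means about 31 N on the module. Estimated from the ram's travel after contact, it is about 27 N. Both are inside the 15 to 48 N window.
- **Stays put:** after release, two camera views gave the crank at 7.51 rad, against 7.50 rad when I let go. The ram sits against the module, and the wrist reads about 0 N.
- **Missed grasp:** the first try at the fin closed on nothing. The pictures showed the fingertips about 33 mm above the reported tool point, so I gripped lower and allowed for this from then on. The module had not moved.
- **Sideways and vertical load:** my first estimate of the hub was about 2 mm off. The sleeve was pulled sideways with up to about 16 N and along its axis with up to about 17 N until I corrected the path.
- **Not checked:** the contact block itself cannot be seen. I also did not make a final check of the other things on the bench, though the arm showed no contact with them.

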